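Weigh two counterweights, seat the heavier

TASK

Find out which of the two look-alike steel counterweights is the heavier: stand one on each pan of the balance, let go of both and let the beam settle. Then take the one whose side has dropped (if they balance level, either will do) and press it down into the bored aluminium block until it is fully home on the stop inside, upright and let go, leaving the other standing on its pan. Be gentle, pressing the pans only lightly and the block no harder than about 15 N, and leave everything else on the bench alone.

Things in the scene. Friction and masses are not known exactly. Their poses are not given: they have to be found in the camera images.
- slug_a: one of two look-alike steel counterweights, standing on the bench: round body 32 mm across and 32 mm tall, its lowest 6 mm tapered to 26 mm, then a gripping neck 16 mm across from 32 to 66 mm height. Origin: centre of its underside, z up. 95 to 225 g; which one is heavier changes from start to start and cannot be seen
- slug_b: one of two look-alike steel counterweights, standing on the bench: round body 32 mm across and 32 mm tall, its lowest 6 mm tapered to 26 mm, then a gripping neck 16 mm across from 32 to 66 mm height. Origin: centre of its underside, z up. 95 to 225 g; which one is heavier changes from start to start and cannot be seen
- beam (a joint): tilt of the balance beam, rad: 0 level, positive with the right pan (the balance's -y end) down, negative with the left pan down; stops at +-0.12. Free pivot with a weak centring spring: about 4% difference in load takes it to the stop, in 2 to 4 s; a single counterweight puts it hard over
- balance: equal-arm pan balance, fixed: grey base 100 x 270 x 14 mm, aluminium beam 50 mm above the bench, along the balance's y axis, pans 110 mm either side of the pivot. Origin: centre of the base's underside; z up
- left_pan: the pan at the balance's +y end with its stem; origin at its pivot on the beam, 25 mm below the pan floor
- right_pan: the pan at the balance's -y end with its stem; origin at its pivot on the beam, 25 mm below the pan floor
- left_pan_floor (a point): centre of the floor (where a counterweight stands) of the steel pan at the balance's +y end: 60 mm flat inside, with a low rim 5 mm above the floor. The floor lies 75 mm above the bench with the beam level, 13 mm higher or lower at the stops; the pan always stays level
- right_pan_floor (a point): centre of the floor (where a counterweight stands) of the steel pan at the balance's -y end: 60 mm flat inside, with a low rim 5 mm above the floor. The floor lies 75 mm above the bench with the beam level, 13 mm higher or lower at the stops; the pan always stays level
- holder: fixed aluminium block 74 x 74 x 45 mm with one upright round bore in the middle of its top. Origin: centre of its underside, on the bore's axis; z up
- holder_hole0 (a point): centre of the bore's mouth, 45 mm above the bench. The bore is 33.5 mm across with a 1.5 mm chamfer. A counterweight goes in neck up and lands on a stiff friction-held plate, 7 to 26 mm below the mouth at first, that sinks only when pushed with about 6 N (counterweight's weight included) and stays where it is left
- stop: adjustable stop under the sinking plate; origin at the bench on the bore's axis. Set differently every time: at home the plate's top is 12 to 28 mm above the bench, 7 to 10 mm lower than it began; not shown by this pose, found by feel: past the 6 N the force rises to 9 N at once and then 15 N per mm (rubber-faced stop). A seated counterweight's shoulder is 1 mm below to 15 mm above the block's top
- telltale (a joint): reading, m, of the stop's small built-in gauge pin, out of sight inside the block: a fifth of the plate's remaining height above home, so about 0.002 at first and 0 with the plate fully home; its whole stroke is hardly more than the measuring noise
- amber_bottle: bystander: amber glass bottle, 42 mm across, 85 mm tall; origin under its centre
- beaker: bystander: glass beaker, 64 mm across, 85 mm tall; origin under its centre
- sample_jar: bystander: white jar, 48 mm across, 50 mm tall; origin under its centre
- dish: bystander: shallow glass dish, 90 mm across, 14 mm tall; origin under its centre
- spatula: bystander: spatula lying flat, 180 mm long
- wrench: bystander: small wrench lying flat, 150 mm long
- tin: bystander: plain metal can, 66 mm across, 70 mm tall; origin under its centre
There are look-alikes about, which are no part of the job. Leave any green or purple look-alike of the holder alone.

How it is judged:
On the way:
1. one counterweight stands on each pan, both let go, and the beam has settled (contact force between each of slug_a, slug_b and the fingers below 0.05 N and velocity of joint beam between -0.04 and 0.04 rad/s and ((horizontal distance between slug_a and left_pan_floor below 0.024 m and contact force between slug_a and left_pan above 0.3 N and angle between each of slug_a, slug_b's own z axis and vertical below 0.1 rad and horizontal distance between slug_b and right_pan_floor below 0.024 m and contact force between slug_b and right_pan above 0.3 N) or (horizontal distance between slug_b and left_pan_floor below 0.024 m and contact force between slug_b and left_pan above 0.3 N and angle between each of slug_b, slug_a's own z axis and vertical below 0.1 rad and horizontal distance between slug_a and right_pan_floor below 0.024 m and contact force between slug_a and right_pan above 0.3 N))), for 0.3 s.
At the end, for the whole second after the job is handed in: The heavier counterweight (either, if within 3% of each other) is in the bore, upright (0.06 rad), on its axis within 3 mm, the plate within 1.5 mm of its stop (gauge pin under 0.3 mm); the other stands on a pan, within 24 mm of its centre; both are let go (contact force between each of slug_a, slug_b and the fingers below 0.05 N and ((horizontal distance between slug_a and holder below 0.003 m and angle between slug_a's own z axis and vertical below 0.06 rad and z of slug_a in the frame of holder below 0.03 m and contact force between slug_a and stop above 0.3 N and value of joint telltale below 0.0003 m and linear speed of slug_a below 0.01 m/s and ((horizontal distance between slug_b and left_pan_floor below 0.024 m and contact force between slug_b and left_pan above 0.3 N and angle between slug_b's own z axis and vertical below 0.1 rad) or (horizontal distance between slug_b and right_pan_floor below 0.024 m and contact force between slug_b and right_pan above 0.3 N and angle between slug_b's own z axis and vertical below 0.1 rad)) and contact force between slug_a and stop above 1.52251 N) or (horizontal distance between slug_b and holder below 0.003 m and angle between slug_b's own z axis and vertical below 0.06 rad and z of slug_b in the frame of holder below 0.03 m and contact force between slug_b and stop above 0.3 N and value of joint telltale below 0.0003 m and linear speed of slug_b below 0.01 m/s and ((horizontal distance between slug_a and left_pan_floor below 0.024 m and contact force between slug_a and left_pan above 0.3 N and angle between slug_a's own z axis and vertical below 0.1 rad) or (horizontal distance between slug_a and right_pan_floor below 0.024 m and contact force between slug_a and right_pan above 0.3 N and angle between slug_a's own z axis and vertical below 0.1 rad)) and contact force between slug_a and balance below 1.61669 N))); the robot touches nothing.
It fails at once if a pan or the balance is pressed with more than 20 N (contact force between any of slug_a, slug_b, the arm, the fingers and balance above 20 N).
It fails at once if the block or its stop is pressed with more than 20 N (contact force between any of slug_a, slug_b, the fingers, the arm and holder above 20 N or contact force between any of slug_a, slug_b, the fingers, the arm and stop above 20 N).
It fails at once if a bystander is moved more than 20 mm or tipped (distance of any of amber_bottle, beaker, sample_jar, dish, spatula, wrench, tin from where it was at the start of the episode above 0.02 m or angle between any of amber_bottle, beaker, sample_jar, dish, spatula, wrench, tin's own z axis and vertical above 0.4 rad).
It also fails if it takes over 72 s, if anything falls off the work surface, if the arm or the gripper's body presses on something with over 40 N, if the wrist force passes 120 N, or if a joint passes its speed limit or range.

ROBOT

A 6-joint arm with a two-finger parallel gripper is mounted at the origin on the work surface. World frame = base frame: x ahead of the robot, y to its left, z up, the work surface at z = 0. Lengths are in m, angles in rad, forces in N, time in s.
With the tool pointing down it reaches from about 0.275 to 0.85 m from the base axis. Payload 19 kg.
Tool frame: the origin (TCP) lies between the finger pads; the fingertips stand 22 mm ahead of it and the grasp point (between the pads) lies 3 mm ahead of it; z points along the fingers, y is the line along which they close (so a half turn about z gives the same grasp; the last joint's range is limited). The gripper opens to 85 mm and grips with 20 to 120 N. Pads are 22 mm wide; open, the fingers measure 114 mm over their backs; the gripper's body (76 mm by 85 mm) begins 54 mm behind the grasp point. The pads swing forward as they close: fully open they stand 13 mm farther back than shut.
Start: joints at [-1.249, 0.15, 1.437, -0, 1.554, -0.134], TCP at [0.253, -0.516, 0.217] pointing down, gripper open.
Joint ranges: [-2.8, 2.8], [-0.68, 2.1], [0.12, 2.68], [-1.39, 4.53], [0.16, 2.79], [-2.81, 2.81]. Speed limits (rad/s): [1.89, 1.89, 2.22, 3.01, 3.01, 3.01].

INTERFACE

Orientations are given as a unit quaternion [w, x, y, z].
In Python, from workcell import status, get_image, r gives the robot as it stands.
- The arm moves only by the shell command python3 -m handwheel 'ROWS' [FORCE]. ROWS is JSON, a list of rows, each a list of 3 entries, a list of its own where there are three numbers: the shift along the tool's x, y, z in m, then the turn, a rotation vector about the tool's x, y, z in degrees, then the opening, from 0 (shut) to 1 (fully open). A call has 1 to 10 rows; each row shifts and turns the commanded pose from where the row before left it, along the tool's axes as they then stand; what a row does not reach is not made up. A row lasts 1/10 s, in which the tool goes at most 50 mm and 8.59 degrees, less where a joint would pass 70% of its speed; a pose out of reach is approached as far as the arm can. A call is refused whole if a number of a shift passes 0.05 or a number of a turn 8.59, either way. A call with a gripper value outside its range is refused whole. The fingers move at their own pace and stop on an object; FORCE is the grip in N (left out, the last holds). Time passes only in rows, so rows that do not move let the fingers close. It gives the time, the measured TCP pose, the force, the opening and the grip force at its end, in the units of the state.
- status.get_obs(): the state, without advancing time (a new reading comes with each control period).
- get_image(name): name is "side" or "top" or "wrist"; returns a dict with "image" (384x512x3 uint8, red, green, blue), "fx", "fy", "cx", "cy" (pixels), "eye" and "attitude" of the camera in the world; the wrist camera has in their place "mount" (4x4, takes a point from camera to tool coordinates, whose origin is the TCP and whose axes are the flange's). Camera axes: x right, y up, looking along -z (the intrinsics and any distortion apply to the point x, -y, -z); pixel columns grow to the right and rows downward; lengths in m; the calibration is good to about 2 mm. A picture is of the moment at which its call begins: read the wrist's pose just before it. There is no depth.
- r.job_done(): hands the job in; it is judged then, once.
The state is a dict: "time": time; "joints": joint angles; "qvel": joint speeds; "tau": joint torques, N m; "tcp_pos": TCP position; "tool_rot": TCP orientation; "contact_force": force on the tool from outside, world axes, zero at the start; "ft_torque": the same for the moment, N m; "opening": finger opening in m; "finger_force": force on a finger pad.
Only numpy, scipy, OpenCV 4.12 (cv2) and the standard library are available. Lean on these libraries where they do the work, as an engineer would, in place of code of your own. Each camera call takes 0.05 s, during which the arm holds its last target. There are 200 camera calls.

## Working session

There is one attempt and no reset: what is moved stays moved. The work goes in short steps, Python scripts to look and compute and a shell command to move; the robot and the scene stay as the last step left them, time stands still between calls to the robot, and variables do not carry over. Pictures are saved under pics/ and viewed, at most 10 in all, crops included, and the job is handed in when it is done.

```bash
mkdir -p pics; ls; python3 - <<'E'
from workcell import status,get_image
import cv2,numpy as np,pickle
o=status.get_obs();print({k:np.round(v,3) for k,v in o.items()})
for n in("top","side"):
    d=get_image(n);pickle.dump(d,open(f"pics/{n}.pkl","wb"))
    cv2.imwrite(f"pics/{n}0.png",cv2.resize(d["image"][:,:,::-1],(800,600),interpolation=cv2.INTER_CUBIC))
    print({k:np.round(v,4) for k,v in d.items() if k!="image"})
d=get_image("wrist");print({k:np.round(v,4) for k,v in d.items() if k!="image"})
E
```

```text
pics
{'time': np.float64(0.0), 'joints': array([-1.249,  0.151,  1.438,  0.   ,  1.554, -0.134]), 'qvel': array([ 0.001, -0.002, -0.   , -0.   , -0.001,  0.   ]), 'tau': array([ 2.0000e-03, -7.1304e+01, -5.7086e+01, -0.0000e+00,  9.0000e-03,
       -0.0000e+00]), 'tcp_pos': array([ 0.253, -0.516,  0.216]), 'tool_rot': array([-0.001,  0.974,  0.226, -0.   ]), 'contact_force': array([0.993, 0.415, 0.882]), 'ft_torque': array([0.058, 0.019, 0.022]), 'finger_force': np.float64(0.0), 'opening': np.float64(0.085)}
{'fx': np.float64(435.1719), 'fy': np.float64(435.1719), 'cx': np.float64(250.2535), 'cy': np.float64(193.1015), 'eye': array([ 0.4001, -0.1323,  1.5012]), 'attitude': array([-0.6977, -0.0349,  0.0307,  0.7148])}
{'fx': np.float64(480.2951), 'fy': np.float64(480.2951), 'cx': np.float64(264.5314), 'cy': np.float64(192.9079), 'eye': array([-0.0499,  0.7041,  0.9945]), 'attitude': array([-0.274 , -0.123 ,  0.381 ,  0.8744])}
{'fx': np.float64(289.4153), 'fy': np.float64(289.4153), 'cx': np.float64(254.5421), 'cy': np.float64(189.5365), 'mount': array([[ 1.000e-04,  9.553e-01,  2.957e-01,  7.670e-02],
       [ 1.000e+00, -2.000e-04,  2.000e-04, -1.000e-04],
       [ 3.000e-04,  2.957e-01, -9.553e-01, -1.573e-01],
       [ 0.000e+00,  0.000e+00,  0.000e+00,  1.000e+00]])}
```

View pics/top0.png

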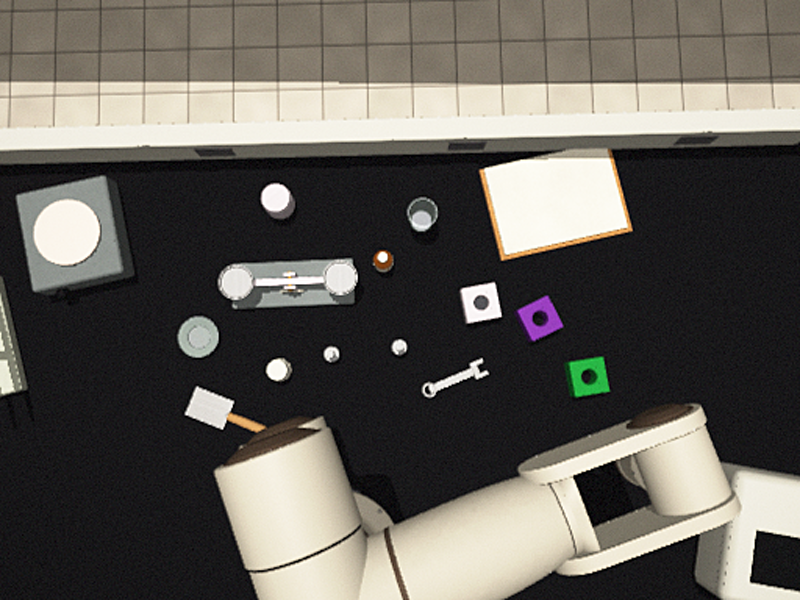

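View pics/side0.png

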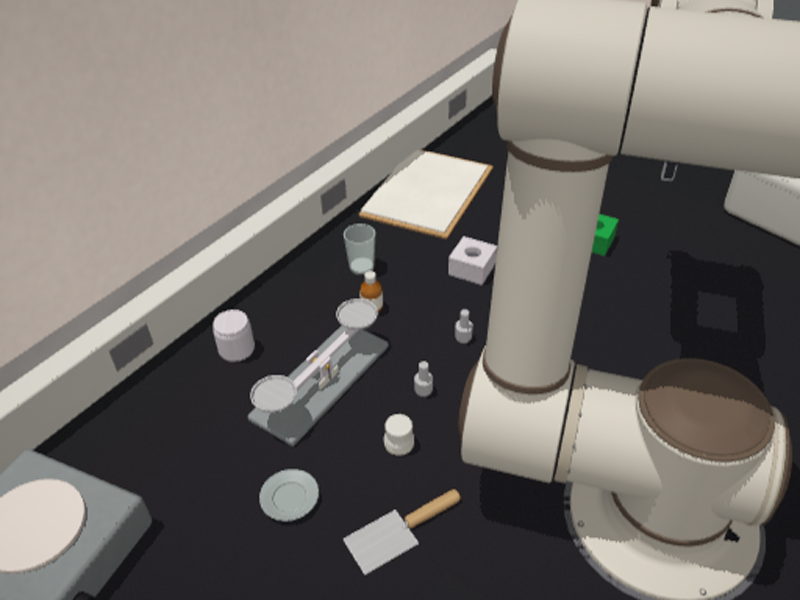

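The top view (at 1.5625x) shows two slugs at (332,354) and (400,346), and a white jar at (279,370), which is too wide to be a slug. The pans are at (236,281) and (340,278). There are three bored blocks: bare/white at (481,303), purple at (540,319) and green at (588,377). The bare aluminium one fits the description. I'll confirm in an enlarged crop.

```bash
cat > h.py <<'E'
import numpy as np,cv2,pickle
from scipy.spatial.transform import Rotation as R
def rot(q): return R.from_quat([q[1],q[2],q[3],q[0]]).as_matrix()
def ray(d,u,v,M=None,e=None):
    M=rot(d["attitude"]) if M is None else M; e=np.array(d["eye"]) if e is None else e
    return e, M@np.array([(u-d["cx"])/d["fx"],-(v-d["cy"])/d["fy"],-1])
def atz(d,u,v,z,M=None,e=None):
    e,w=ray(d,u,v,M,e); return e+w*(z-e[2])/w[2]
def proj(d,p,M=None,e=None):
    M=rot(d["attitude"]) if M is None else M; e=np.array(d["eye"]) if e is None else e
    c=M.T@(np.array(p)-e); return np.array([d["cx"]-d["fx"]*c[0]/c[2],d["cy"]+d["fy"]*c[1]/c[2]])
def wristpose(o,d):
    T=rot(o["tool_rot"]);m=np.array(d["mount"]); return T@m[:3,:3], T@m[:3,3]+np.array(o["tcp_pos"])
E
python3 - <<'E'
from h import *
d=pickle.load(open("pics/top.pkl","rb"));im=d["image"][:,:,::-1]
c=im[150:250,130:330];cv2.imwrite("pics/crop1.png",cv2.resize(c,(800,400),interpolation=cv2.INTER_CUBIC))
for n,u,v,z in [("neck1",332,354,.05),("neck2",400,346,.05),("panL",236,281,.075),("panR",340,278,.075),("hole",481,303,.045),("jar",279,370,.05),("bottle",383,260,.085)]:
    print(n,atz(d,u*.64,v*.64,z).round(3))
E
```

```text
neck1 [0.427 0.003 0.05 ]
neck2 [ 0.44  -0.142  0.05 ]
panL [0.585 0.202 0.075]
panR [ 0.586 -0.019  0.075]
hole [ 0.528 -0.318  0.045]
jar [0.395 0.116 0.05 ]
bottle [ 0.621 -0.111  0.085]
```

View pics/crop1.png

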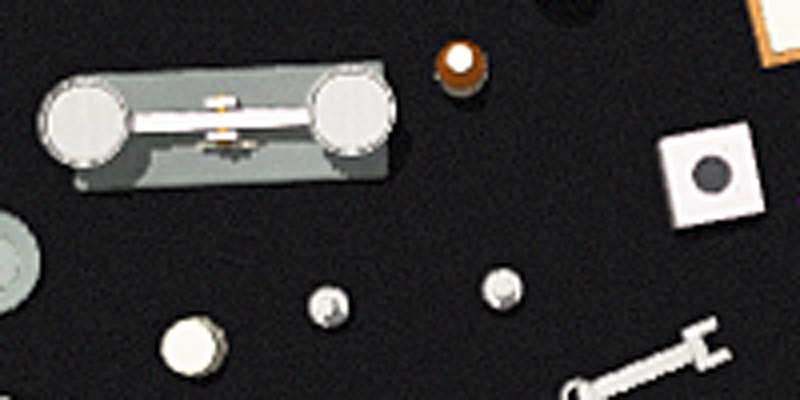

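The crop confirms the bare aluminium holder with its bore at crop (712,174), the slugs at (329,306) and (502,289), and the pans at (84,121) and (351,111). The pan spacing measures 0.221 m, against 0.220 expected. I'll move in for one close wrist look.

```bash
python3 -m handwheel '[[[0.04,-0.031,-0.005],[0,0,0],0.5],[[0.04,-0.031,-0.005],[0,0,0],0.5],[[0.04,-0.031,-0.005],[0,0,0],0.5],[[0.04,-0.031,-0.005],[0,0,0],0.5],[[0.04,-0.031,-0.005],[0,0,0],0.5],[[0.04,-0.031,-0.005],[0,0,0],0.5],[[0.04,-0.031,-0.005],[0,0,0],0.5],[[0.04,-0.031,-0.005],[0,0,0],0.5],[[0.04,-0.031,-0.005],[0,0,0],0.5],[[0.04,-0.031,-0.005],[0,0,0],0.5]]'
python3 -m handwheel '[[[0,0,0],[0,0,6.55],0.5],[[0,0,0],[0,0,6.55],0.5],[[0,0,0],[0,0,6.55],0.5],[[0,0,0],[0,0,6.55],0.5],[[0,0,0],[0,0,0],0.5],[[0,0,0],[0,0,0],0.5]]'
python3 - <<'E'
from h import *
from workcell import status,get_image
o=status.get_obs();d=get_image("wrist");pickle.dump((o,d),open("pics/w1.pkl","wb"))
cv2.imwrite("pics/w1.png",cv2.resize(d["image"][:,:,::-1],(800,600),interpolation=cv2.INTER_CUBIC))
d=get_image("side");
print(o["tcp_pos"],o["tool_rot"],o["opening"],o["time"],o["contact_force"])
E
```

```text
time: 1.15
tcp_pos: [0.4724, -0.0674, 0.2662]
tool_rot: [0.0, 0.974, 0.226, 0.0]
contact_force: [1.7, -1.4, 0.0]
opening: 0.0423
finger_force: 0.0
time: 1.75
tcp_pos: [0.472, -0.0695, 0.2659]
tool_rot: [-0.0, 1.0, 0.001, -0.0]
contact_force: [0.0, -1.0, -0.4]
opening: 0.0426
finger_force: 0.0
[ 0.47200412 -0.06948994  0.26587103] [-7.22531318e-05  9.99999500e-01  9.91811881e-04 -1.05114838e-04] 0.04263090719719906 1.75 [ 0.04408786 -0.99371331 -0.38149635]
```

View pics/w1.png

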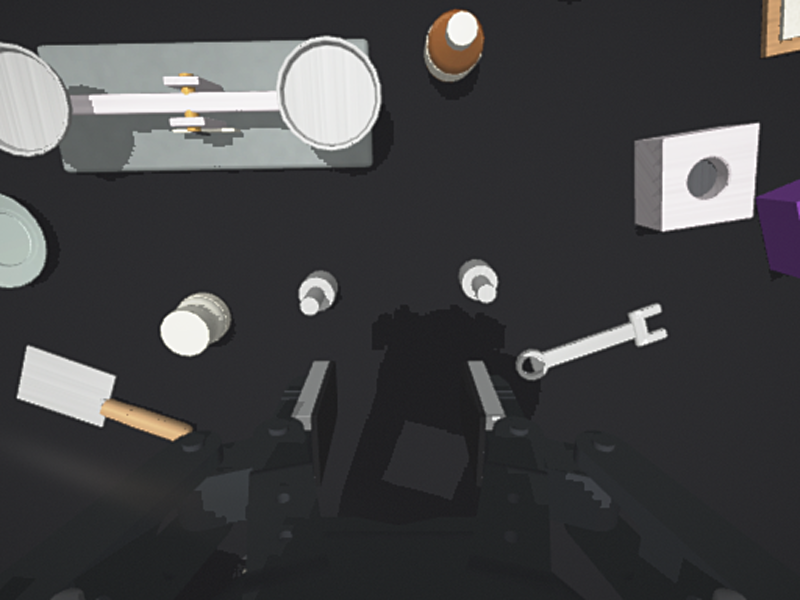

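```bash
python3 - <<'E'
from h import *
o,d=pickle.load(open("pics/w1.pkl","rb"));M,e=wristpose(o,d);t=pickle.load(open("pics/top.pkl","rb"))
w=lambda u,v,z:atz(d,u*.64,v*.64,z,M,e).round(4)
c=lambda u,v,z:atz(t,130+u/4,150+v/4,z).round(4)
print("s1",w(308,304,.066),c(328,303,.045)); print("s2",w(485,292,.066),c(502,289,.045))
print("hole",w(707,177,.045),c(712,174,.045))
for z in(.067,.08,.093): print("pans",z,w(329,94,z),w(19,99,z),c(351,111,z),c(84,121,z))
print("block corners",[w(*p,.045) for p in((662,139),(759,124),(753,216),(663,231))])
print("base corners",[w(*p,.014) for p in((40,46),(368,40),(372,165),(65,171))])
E
```

```text
s1 [0.4309 0.0058 0.066 ] [0.4295 0.0052 0.045 ]
s2 [ 0.4416 -0.1407  0.066 ] [ 0.4376 -0.1404  0.045 ]
hole [ 0.5329 -0.3188  0.045 ] [ 0.5297 -0.319   0.045 ]
pans 0.067 [ 0.5914 -0.0187  0.067 ] [0.5876 0.2068 0.067 ] [ 0.5876 -0.0185  0.067 ] [0.5847 0.2036 0.067 ]
pans 0.08 [ 0.5898 -0.0205  0.08  ] [0.5861 0.1968 0.08  ] [ 0.5859 -0.0196  0.08  ] [0.5831 0.2005 0.08  ]
pans 0.093 [ 0.5882 -0.0223  0.093 ] [0.5847 0.1867 0.093 ] [ 0.5842 -0.0206  0.093 ] [0.5814 0.1975 0.093 ]
block corners [array([ 0.5618, -0.2773,  0.045 ]), array([ 0.5731, -0.3512,  0.045 ]), array([ 0.5017, -0.3633,  0.045 ]), array([ 0.489 , -0.2909,  0.045 ])]
base corners [array([0.633 , 0.2211, 0.014 ]), array([ 0.6378, -0.0444,  0.014 ]), array([ 0.5411, -0.0462,  0.014 ]), array([0.5354, 0.2219, 0.014 ])]
```

```bash
python3 -m handwheel '[[[-0.0208,-0.0375,0.02],[0,0,0],0.5],[[-0.0208,-0.0375,0.02],[0,0,0],0.5],[[0,0,0.042],[0,0,0],0.5],[[0,0,0.042],[0,0,0],0.5],[[0,0,0.042],[0,0,0],0.5],[[0,0,0.042],[0,0,0],0.5],[[0,0,0],[0,0,0],0.5],[[0,0,0],[0,0,0],0.5]]'
python3 -m handwheel '[[[0,0,0],[0,0,0],0],[[0,0,0],[0,0,0],0],[[0,0,0],[0,0,0],0],[[0,0,0],[0,0,0],0],[[0,0,0],[0,0,0],0]]' 30
```

```text
time: 2.65
tcp_pos: [0.4308, 0.0055, 0.059]
tool_rot: [-0.0, 1.0, -0.0, -0.0]
contact_force: [-0.5, -1.1, 0.3]
opening: 0.0433
finger_force: 0.0
time: 3.15
tcp_pos: [0.4307, 0.0056, 0.0583]
tool_rot: [-0.0, 1.0, -0.001, 0.0]
contact_force: [-0.4, -0.5, -0.4]
opening: 0.0
finger_force: 0.0
```

The gripper closed on nothing, so I'll look.

```bash
python3 - <<'E'
from h import *
from workcell import status,get_image
o=status.get_obs();d=get_image("wrist");pickle.dump((o,d),open("pics/w2.pkl","wb"));s=get_image("side")
a=cv2.resize(d["image"][:,:,::-1],(400,300));b=cv2.resize(s["image"][180:330,200:400][:,:,::-1],(400,300),interpolation=cv2.INTER_CUBIC)
cv2.imwrite("pics/w2.png",cv2.resize(np.hstack([a,b]),(800,300)))
print(o["opening"])
E
```

```text
1.3885298908078905e-05
```

View pics/w2.png

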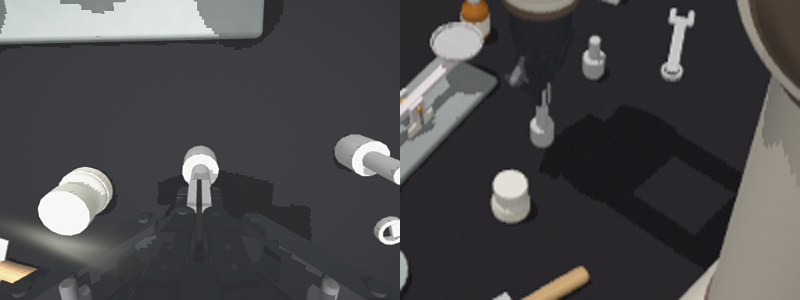

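```bash
python3 - <<'E'
from h import *
o,d=pickle.load(open("pics/w2.pkl","rb"));M,e=wristpose(o,d)
k=1.28
print("shoulder",atz(d,200*k,166*k,.032,M,e),"shoulder edges L/R",atz(d,182*k,166*k,.032,M,e),atz(d,218*k,166*k,.032,M,e),"body top edge",atz(d,200*k,147*k,.032,M,e))
print("tip should be at",[proj(d,np.array(o["tcp_pos"])-[0,0,z],M,e)/k for z in(.022,.003)], o["tcp_pos"])
im=d["image"][:,:,::-1][160:290,190:320];cv2.imwrite("pics/w2c.png",cv2.resize(im,(600,600),interpolation=cv2.INTER_CUBIC))
E
```

```text
shoulder [0.43401354 0.0052353  0.032     ] shoulder edges L/R [0.43402858 0.02092766 0.032     ] [ 0.43399851 -0.01045523  0.032     ] body top edge [0.45132523 0.0052398  0.032     ]
tip should be at [array([199.61025183, 171.47427222]), array([199.67100591, 181.10882121])] [0.43069216 0.00558662 0.05831222]
```

View pics/w2c.png

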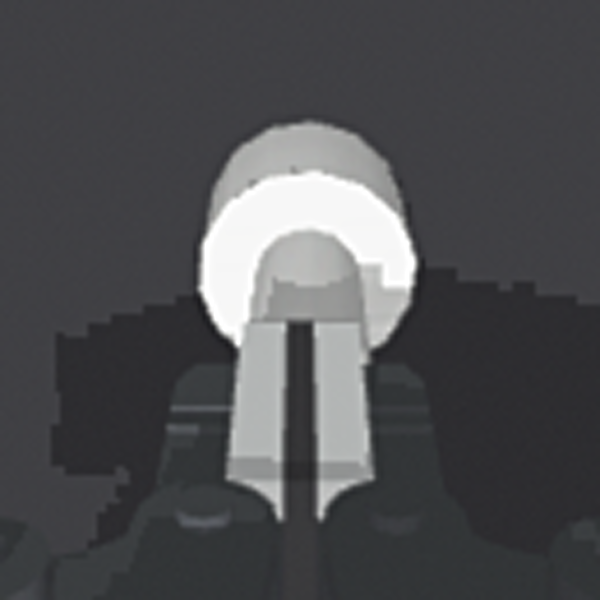

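```bash
python3 - <<'E'
from h import *
o,d=pickle.load(open("pics/w2.pkl","rb"));M,e=wristpose(o,d)
f=lambda p:((proj(d,p,M,e)-[190,160])*600/130).round(0)
for x in(.430,.434,.438,.444):
  print(x,"neck base front",f([x+.008,.0055,.032]),"neck top front/back",f([x+.008,.0055,.066]),f([x-.008,.0055,.066]),"shoulder front/back",f([x+.016,.0055,.032]),f([x-.016,.0055,.032]),"under",f([x+.013,.0055,0]))
t=np.array(o["tcp_pos"])
for z in(.022,.003,-.012): print("finger +x edge",f(t+[.011,0,-z]),f(t+[-.011,0,-z]),f(t+[.011,.008,-z]))
E
```

```text
0.43 neck base front [303. 217.] neck top front/back [304. 315.] [304. 431.] shoulder front/back [303. 165.] [303. 365.] under [302. 122.]
0.434 neck base front [303. 191.] neck top front/back [304. 285.] [304. 403.] shoulder front/back [303. 139.] [303. 341.] under [302.  99.]
0.438 neck base front [303. 165.] neck top front/back [304. 254.] [304. 374.] shoulder front/back [303. 112.] [303. 317.] under [302.  76.]
0.444 neck base front [303. 125.] neck top front/back [304. 207.] [304. 330.] shoulder front/back [303.  71.] [303. 280.] under [302.  41.]
finger +x edge [302. 203.] [302. 343.] [246. 203.]
finger +x edge [303. 254.] [303. 406.] [241. 254.]
finger +x edge [303. 302.] [303. 466.] [235. 302.]
```

```bash
python3 - <<'E'
from h import *
from workcell import status,get_image
o=status.get_obs();d=get_image("side")
t=np.array(o["tcp_pos"])
u0,v0=225,170;im=d["image"][v0:v0+100,u0:u0+100][:,:,::-1];im=cv2.resize(im,(600,600),interpolation=cv2.INTER_CUBIC)
for z,c in((.022,(0,0,255)),(.003,(0,255,0)),(-.02,(255,0,0)),(-.04,(255,255,0))):
    p=(proj(d,t-[0,0,z])-[u0,v0])*6;cv2.circle(im,(int(p[0])+60,int(p[1])),4,c,-1)
p=[(proj(d,[.4305,.0055,z])-[u0,v0])*6 for z in(0,.032,.066)];print(p)
cv2.imwrite("pics/s2.png",im);print(o["contact_force"],d["image"].shape)
E
```

```text
[array([265.5401546 , 478.91350821]), array([265.56500649, 431.69882951]), array([265.59235658, 379.73796839])]
[-0.88425924 -0.4931456   0.09486564] (384, 512, 3)
```

View pics/s2.png

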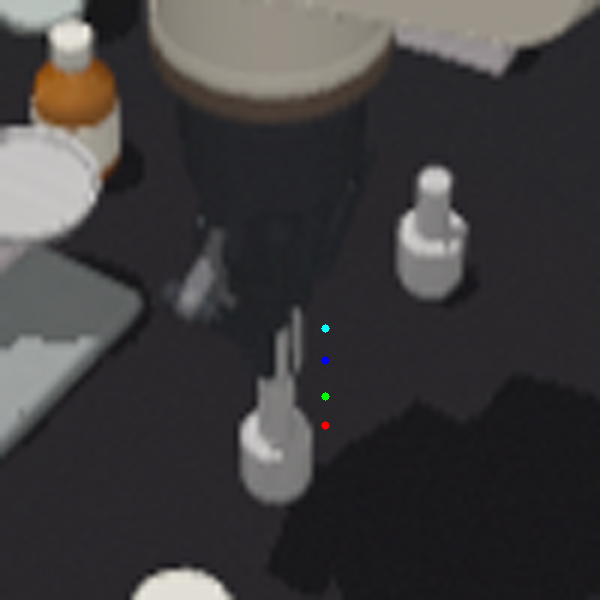

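The closed fingertips appear to end just above the neck top, at about TCP level or higher, instead of 22 mm ahead of it. A gentle touch on the neck with the fingers shut will show the true tip length.

```bash
python3 -m handwheel '[[[0,0,0.002],[0,0,0],0],[[0,0,0.002],[0,0,0],0],[[0,0,0],[0,0,0],0]]'; python3 -m handwheel '[[[0,0,0.002],[0,0,0],0],[[0,0,0.002],[0,0,0],0],[[0,0,0],[0,0,0],0]]'
```

```text
time: 3.6
tcp_pos: [0.4303, 0.0057, 0.0536]
tool_rot: [-0.0, 1.0, -0.001, -0.0]
contact_force: [0.4, 0.5, -0.7]
opening: 0.0003
finger_force: 0.0
time: 3.9
tcp_pos: [0.4318, 0.0054, 0.0514]
tool_rot: [0.0, 1.0, -0.001, 0.001]
contact_force: [-4.4, -0.4, 23.5]
opening: -0.0001
finger_force: 11.5
```

Contact came at TCP z of about 0.052. So the tips end about 14 mm behind the reported TCP, not 22 mm ahead, and I'll use the measured value. Back up, open, and go about 36 mm deeper.

```bash
python3 -m handwheel '[[[0,0,-0.03],[0,0,0],0.5],[[0,0,0],[0,0,0],0.5],[[0,0,0],[0,0,0],0.5],[[0,0,0],[0,0,0],0.5],[[0,0,0],[0,0,0],0.5]]'; python3 -m handwheel '[[[0,0,0.02],[0,0,0],0.5],[[0,0,0.02],[0,0,0],0.5],[[0,0,0.008],[0,0,0],0.5],[[0,0,0.008],[0,0,0],0.5],[[0,0,0],[0,0,0],0.5]]'; python3 -m handwheel '[[[0,0,0],[0,0,0],0],[[0,0,0],[0,0,0],0],[[0,0,0],[0,0,0],0],[[0,0,0],[0,0,0],0],[[0,0,0],[0,0,0],0]]' 30
```

```text
time: 4.4
tcp_pos: [0.4302, 0.0057, 0.0792]
tool_rot: [-0.0, 1.0, -0.001, -0.001]
contact_force: [-0.2, -0.1, -0.1]
opening: 0.0429
finger_force: 0.0
time: 4.9
tcp_pos: [0.4302, 0.0057, 0.0233]
tool_rot: [-0.0, 1.0, -0.001, -0.001]
contact_force: [-0.2, -0.0, 0.6]
opening: 0.0425
finger_force: 0.0
time: 5.4
tcp_pos: [0.431, 0.0055, 0.0245]
tool_rot: [0.0, 1.0, -0.001, 0.001]
contact_force: [-0.9, 0.8, 6.6]
opening: 0.014
finger_force: 30.9
```

```bash
python3 -m handwheel '[[[0,0,-0.045],[0,0,0],0],[[0,0,-0.045],[0,0,0],0],[[0,0,-0.045],[0,0,0],0],[[0.031,-0.0385,0],[0,0,0],0],[[0.031,-0.0385,0],[0,0,0],0],[[0.031,-0.0385,0],[0,0,0],0],[[0.031,-0.0385,0],[0,0,0],0],[[0.031,-0.0385,0],[0,0,0],0],[[0,0,0],[0,0,0],0],[[0,0,0],[0,0,0],0]]'
python3 - <<'E'
from h import *
from workcell import status,get_image
o=status.get_obs();d=get_image("wrist");pickle.dump((o,d),open("pics/w3.pkl","wb"))
s=get_image("side")
a=cv2.resize(d["image"][:,:,::-1],(480,360));b=cv2.resize(s["image"][180:300,120:280][:,:,::-1],(480,360),interpolation=cv2.INTER_CUBIC)
cv2.imwrite("pics/w3.png",cv2.resize(np.hstack([a,b]),(800,300)))
print(o["contact_force"])
E
```

```text
time: 6.4
tcp_pos: [0.5857, 0.1986, 0.1578]
tool_rot: [0.0, 1.0, -0.0, -0.001]
contact_force: [-0.0, -0.8, -1.4]
opening: 0.0139
finger_force: 30.3
[-0.00898848 -0.80362596 -1.36880915]
```

View pics/w3.png

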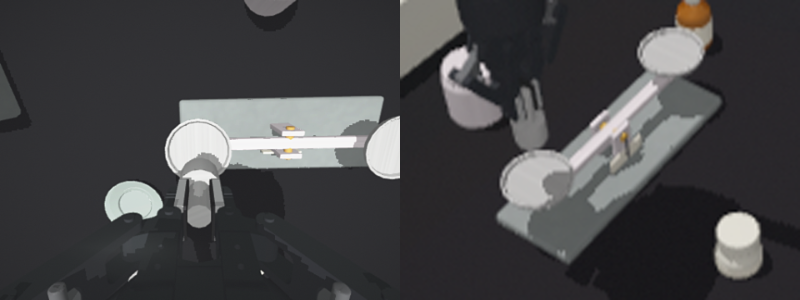

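The slug is held upright over the left pan. Now lower it.

```bash
python3 -m handwheel '[[[0,0,0.02],[0,0,0],0],[[0,0,0.02],[0,0,0],0],[[0,0,0.012],[0,0,0],0],[[0,0,0],[0,0,0],0],[[0,0,0.002],[0,0,0],0],[[0,0,0.002],[0,0,0],0],[[0,0,0.002],[0,0,0],0],[[0,0,0],[0,0,0],0]]';  python3 -m handwheel '[[[0,0,0.002],[0,0,0],0],[[0,0,0.002],[0,0,0],0],[[0,0,0.002],[0,0,0],0],[[0,0,0.002],[0,0,0],0],[[0,0,0],[0,0,0],0]]'
```

```text
time: 7.3
tcp_pos: [0.5859, 0.1979, 0.1011]
tool_rot: [-0.0, 1.0, -0.001, 0.0]
contact_force: [0.0, 0.6, -2.2]
opening: 0.0139
finger_force: 30.3
time: 7.8
tcp_pos: [0.5857, 0.1978, 0.0926]
tool_rot: [0.0, 1.0, -0.001, -0.0]
contact_force: [-0.6, 0.1, -1.1]
opening: 0.0137
finger_force: 30.4
```

```bash
python3 -m handwheel '[[[0,0,0.002],[0,0,0],0],[[0,0,0.002],[0,0,0],0],[[0,0,0.001],[0,0,0],0],[[0,0,0],[0,0,0],0]]';  python3 -m handwheel '[[[0,0,0.001],[0,0,0],0],[[0,0,0],[0,0,0],0]]'
```

```text
time: 8.2
tcp_pos: [0.5858, 0.1979, 0.0878]
tool_rot: [-0.0, 1.0, -0.001, -0.0]
contact_force: [0.2, 0.9, -2.0]
opening: 0.0135
finger_force: 30.4
time: 8.4
tcp_pos: [0.5858, 0.1979, 0.0869]
tool_rot: [-0.0, 1.0, -0.001, -0.0]
contact_force: [0.5, 0.2, -1.2]
opening: 0.014
finger_force: 30.4
```

```bash
python3 -m handwheel '[[[0,0,0.001],[0,0,0],0],[[0,0,0],[0,0,0],0]]';  python3 -m handwheel '[[[0,0,0.001],[0,0,0],0],[[0,0,0],[0,0,0],0]]'
```

```text
time: 8.6
tcp_pos: [0.586, 0.1979, 0.0864]
tool_rot: [-0.0, 1.0, -0.001, 0.0]
contact_force: [-1.7, -0.0, 0.6]
opening: 0.0137
finger_force: 30.8
time: 8.8
tcp_pos: [0.5863, 0.1979, 0.0861]
tool_rot: [-0.0, 1.0, -0.001, 0.001]
contact_force: [-2.1, -1.2, 10.0]
opening: 0.0139
finger_force: 31.7
```

```bash
python3 -m handwheel '[[[0,0,-0.001],[0,0,0],0.5],[[0,0,0],[0,0,0],0.5],[[0,0,0],[0,0,0],0.5],[[0,0,0],[0,0,0],0.5],[[0,0,0],[0,0,0],0.5],[[0,0,-0.02],[0,0,0],0.5],[[0,0,-0.045],[0,0,0],0.5],[[0,0,-0.04],[0,0,0],0.5]]';  python3 -m handwheel '[[[-0.0209,0.0484,0],[0,0,0],0.5],[[-0.0209,0.0484,0],[0,0,0],0.5],[[-0.0209,0.0484,0],[0,0,0],0.5],[[-0.0209,0.0484,0],[0,0,0],0.5],[[-0.0209,0.0484,0],[0,0,0],0.5],[[-0.0209,0.0484,0],[0,0,0],0.5],[[-0.0209,0.0484,0],[0,0,0],0.5],[[0,0,0.045],[0,0,0],0.5],[[0,0,0],[0,0,0],0.5],[[0,0,0],[0,0,0],0.5]]'
python3 - <<'E'
from h import *
from workcell import status,get_image
o=status.get_obs();d=get_image("wrist");pickle.dump((o,d),open("pics/w4.pkl","wb"))
cv2.imwrite("pics/w4.png",cv2.resize(d["image"][:,:,::-1],(800,600),interpolation=cv2.INTER_CUBIC))
print(o["tcp_pos"],o["contact_force"])
E
```

```text
time: 9.6
tcp_pos: [0.5855, 0.1978, 0.1923]
tool_rot: [0.0, 1.0, -0.001, -0.0]
contact_force: [0.7, 0.3, 0.7]
opening: 0.0431
finger_force: 0.0
time: 10.6
tcp_pos: [0.4466, -0.1228, 0.1465]
tool_rot: [-0.0, 1.0, -0.001, -0.001]
contact_force: [0.2, 0.2, 0.3]
opening: 0.0427
finger_force: 0.0
[ 0.44657697 -0.12278321  0.14648221] [0.17816865 0.23381322 0.34586458]
```

View pics/w4.png

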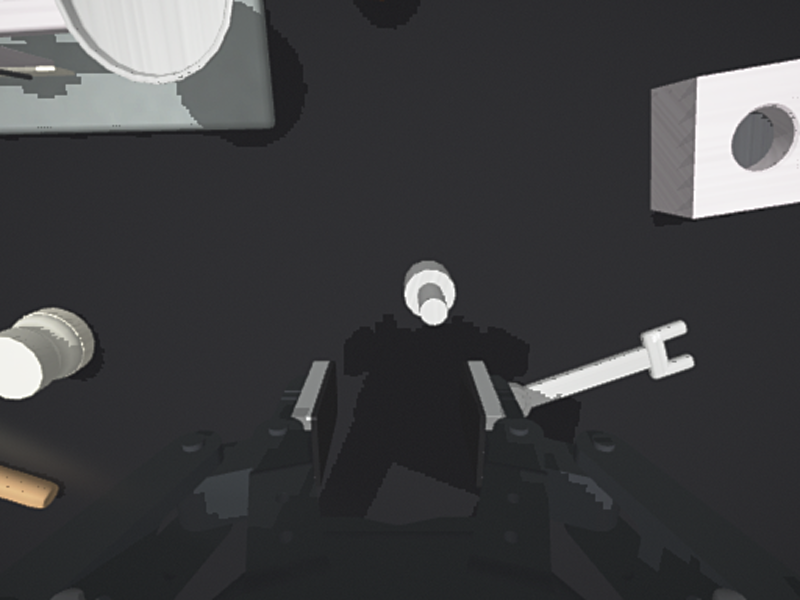

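Slug 2's neck top is at (433,311) and its shoulder at (430,291). The bore mouth is at (763,138).

```bash
python3 - <<'E'
from h import *
o,d=pickle.load(open("pics/w4.pkl","rb"));M,e=wristpose(o,d)
w=lambda u,v,z:atz(d,u*.64,v*.64,z,M,e).round(4)
print(w(433,311,.066),w(430,291,.032),"hole",w(763,138,.045),"rim front edge",w(155,79,.093))
for x,y in((.5315,-.319),(.53,-.3195)): print(proj(d,[x,y,.045],M,e)/.64)
# hole fit: dark bore segmentation by ellipse
g=cv2.cvtColor(d["image"],cv2.COLOR_RGB2GRAY)
m=((g<170)*255).astype(np.uint8)[55:120,450:512]
n,l,s,c=cv2.connectedComponentsWithStats(m);print([(s[i].tolist(),((c[i]+[450,55])/.64).round(1).tolist()) for i in range(1,n) if s[i][4]>100])
E
```

```text
[ 0.4407 -0.1417  0.066 ] [ 0.4422 -0.1422  0.032 ] hole [ 0.5321 -0.3193  0.045 ] rim front edge [ 0.5545 -0.0191  0.093 ]
[762.17436044 139.22229075]
[762.43961462 142.15314346]
[([18, 12, 42, 42, 1288], [762.5, 137.3])]
```

```bash
python3 -m handwheel '[[[-0.0056,0.019,0],[0,0,0],0.5],[[0,0,0.03],[0,0,0],0.5],[[0,0,0.04],[0,0,0],0.5],[[0,0,0.03],[0,0,0],0.5],[[0,0,0.0195],[0,0,0],0.5],[[0,0,0],[0,0,0],0.5]]'; python3 -m handwheel '[[[0,0,0],[0,0,0],0],[[0,0,0],[0,0,0],0],[[0,0,0],[0,0,0],0],[[0,0,0],[0,0,0],0],[[0,0,0],[0,0,0],0]]' 30
```

```text
time: 11.25
tcp_pos: [0.441, -0.1411, 0.0258]
tool_rot: [-0.001, 1.0, 0.0, -0.001]
contact_force: [-0.1, 0.1, 0.5]
opening: 0.0428
finger_force: 0.0
time: 11.75
tcp_pos: [0.4422, -0.1426, 0.0284]
tool_rot: [0.001, 1.0, -0.001, 0.001]
contact_force: [0.8, 1.1, 7.1]
opening: 0.0139
finger_force: 29.2
```

```bash
python3 -m handwheel '[[[0,0,-0.045],[0,0,0],0],[[0,0,-0.045],[0,0,0],0],[[0,0,-0.045],[0,0,0],0],[[0.0368,-0.03,0],[0,0,0],0],[[0.0368,-0.03,0],[0,0,0],0],[[0.0368,-0.03,0],[0,0,0],0],[[0.0368,-0.03,0],[0,0,0],0],[[0,0,0.02],[0,0,0],0],[[0,0,0.017],[0,0,0],0],[[0,0,0],[0,0,0],0]]'; python3 -m handwheel '[[[0,0,0.002],[0,0,0],0],[[0,0,0.002],[0,0,0],0],[[0,0,0],[0,0,0],0]]'
```

```text
time: 12.75
tcp_pos: [0.5876, -0.0219, 0.1233]
tool_rot: [-0.0, 1.0, -0.0, -0.001]
contact_force: [-0.2, -0.4, -2.4]
opening: 0.0136
finger_force: 30.2
time: 13.05
tcp_pos: [0.5885, -0.0227, 0.1214]
tool_rot: [0.0, 1.0, -0.001, 0.001]
contact_force: [-0.7, -0.0, -2.2]
opening: 0.0135
finger_force: 30.2
```

```bash
python3 -m handwheel '[[[0,0,0.002],[0,0,0],0],[[0,0,0.002],[0,0,0],0],[[0,0,0],[0,0,0],0]]'; python3 -m handwheel '[[[0,0,0.001],[0,0,0],0],[[0,0,0.001],[0,0,0],0],[[0,0,0],[0,0,0],0]]'
```

```text
time: 13.35
tcp_pos: [0.5883, -0.0226, 0.1164]
tool_rot: [-0.0, 1.0, -0.001, -0.0]
contact_force: [0.5, -0.5, -0.4]
opening: 0.0138
finger_force: 30.4
time: 13.65
tcp_pos: [0.5884, -0.0225, 0.1144]
tool_rot: [-0.0, 1.0, -0.001, -0.0]
contact_force: [0.8, -0.8, -0.5]
opening: 0.0135
finger_force: 30.4
```

```bash
python3 -m handwheel '[[[0,0,0.001],[0,0,0],0],[[0,0,0.001],[0,0,0],0],[[0,0,0],[0,0,0],0],[[0,0,0],[0,0,0],0]]'
```

```text
time: 14.05
tcp_pos: [0.5884, -0.0224, 0.1124]
tool_rot: [-0.0, 1.0, -0.001, -0.0]
contact_force: [0.8, -0.7, -0.8]
opening: 0.014
finger_force: 30.4
```

```bash
python3 -m handwheel '[[[0,0,0.002],[0,0,0],0],[[0,0,0.002],[0,0,0],0],[[0,0,0.002],[0,0,0],0],[[0,0,0.002],[0,0,0],0],[[0,0,0.002],[0,0,0],0],[[0,0,0],[0,0,0],0],[[0,0,0],[0,0,0],0]]';python3 -m handwheel '[[[0,0,0],[0,0,0],0.5],[[0,0,0],[0,0,0],0.5],[[0,0,0],[0,0,0],0.5],[[0,0,0],[0,0,0],0.5],[[0,0,-0.02],[0,0,0],0.5],[[0,0,-0.045],[0,0,0],0.5],[[0,0,-0.045],[0,0,0],0.5],[[0,0,0],[0,0,0],0.5]]'; python3 -m handwheel '[[[0,0.035,-0.04],[0,0,0],0.5],[[0,0.035,0],[0,0,0],0.5],[[0,0,0],[0,0,0],0.5],[[0,0,0],[0,0,0],0.5],[[0,0,0],[0,0,0],0.5],[[0,0,0],[0,0,0],0.5],[[0,0,0],[0,0,0],0.5],[[0,0,0],[0,0,0],0.5],[[0,0,0],[0,0,0],0.5],[[0,0,0],[0,0,0],0.5]]'
```

```text
time: 14.75
tcp_pos: [0.5883, -0.0224, 0.1024]
tool_rot: [-0.0, 1.0, -0.001, -0.0]
contact_force: [1.0, -0.3, -0.8]
opening: 0.0138
finger_force: 30.4
time: 15.55
tcp_pos: [0.5902, -0.0227, 0.219]
tool_rot: [0.001, 1.0, -0.001, 0.004]
contact_force: [1.0, -0.4, 0.0]
opening: 0.0424
finger_force: 0.0
time: 16.55
tcp_pos: [0.5883, -0.0903, 0.2501]
tool_rot: [-0.0, 1.0, -0.001, -0.0]
contact_force: [-0.7, 0.5, -0.1]
opening: 0.0427
finger_force: 0.0
```

```bash
python3 -m handwheel '[[[-0.04,-0.035,-0.02],[0,0,0],0.5],[[-0.04,-0.035,0],[0,0,0],0.5],[[-0.04,-0.035,0],[0,0,0],0.5],[[0,-0.035,0],[0,0,0],0.5],[[0,-0.035,0],[0,0,0],0.5],[[0,0,0],[0,0,0],0.5],[[0,0,0],[0,0,0],0.5],[[0,0,0],[0,0,0],0.5],[[0,0,0],[0,0,0],0.5],[[0,0,0],[0,0,0],0.5]]'; python3 -m handwheel '[[[0,0,0],[0,0,0],0.5],[[0,0,0],[0,0,0],0.5],[[0,0,0],[0,0,0],0.5],[[0,0,0],[0,0,0],0.5],[[0,0,0],[0,0,0],0.5],[[0,0,0],[0,0,0],0.5],[[0,0,0],[0,0,0],0.5],[[0,0,0],[0,0,0],0.5],[[0,0,0],[0,0,0],0.5],[[0,0,0],[0,0,0],0.5]]'
python3 - <<'E'
from h import *
from workcell import status,get_image
o=status.get_obs();d=get_image("wrist");pickle.dump((o,d),open("pics/w5.pkl","wb"));s=get_image("side");pickle.dump(s,open("pics/s5.pkl","wb"))
a=cv2.resize(d["image"][:,:,::-1],(440,330));b=cv2.resize(s["image"][150:330,130:310][:,:,::-1],(330,330),interpolation=cv2.INTER_CUBIC)
cv2.imwrite("pics/w5.png",np.hstack([a,b]))
print(o["tcp_pos"],o["contact_force"])
E
```

```text
time: 17.55
tcp_pos: [0.4782, 0.0757, 0.2676]
tool_rot: [-0.0, 1.0, -0.001, -0.0]
contact_force: [-0.5, -0.1, -0.1]
opening: 0.0423
finger_force: 0.0
time: 18.55
tcp_pos: [0.478, 0.0764, 0.2677]
tool_rot: [-0.0, 1.0, -0.001, -0.0]
contact_force: [-0.2, 0.5, 0.3]
opening: 0.0425
finger_force: 0.0
[0.47802689 0.07643784 0.26770745] [-0.24739071  0.5160908   0.28615484]
```

View pics/w5.png

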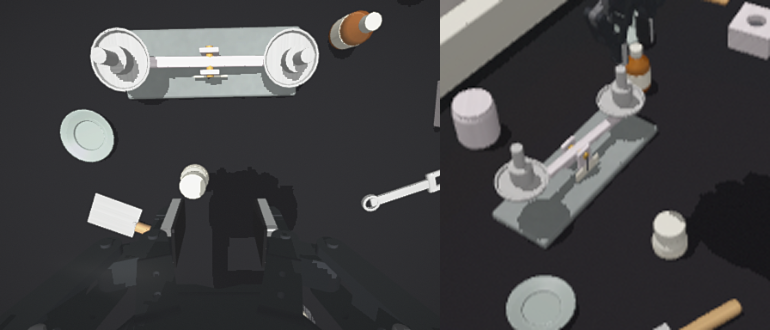

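Both slugs are standing on their pans. I'll check the tilt numerically against the three hypotheses.

```bash
python3 - <<'E'
from h import *
o,d=pickle.load(open("pics/w5.pkl","rb"));M,e=wristpose(o,d);s=pickle.load(open("pics/s5.pkl","rb"))
for h in(-.013,0,.013):
    L=.075+h;Rr=.075-h
    w=lambda p:(proj(d,p,M,e)*440/512).round(0); q=lambda p:((proj(s,p)-[130,150])*330/180+[440,0]).round(0)
    print("left %+.3f"%h)
    for n,x,y,z in(("L",.585,.198,L),("R",.588,-.022,Rr)):
        print(n,"wrist rim l/r",w([x,y+.033,z+.005]),w([x,y-.033,z+.005]),"necktop",w([x,y,z+.066]),"side pan",q([x,y,z]),"side necktop",q([x,y,z+.066]))
E
```

```text
left -0.013
L wrist rim l/r [104.  62.] [153.  62.] necktop [109.  57.] side pan [523. 193.] side necktop [516. 161.]
R wrist rim l/r [272.  57.] [326.  57.] necktop [318.  51.] side pan [619.  87.] side necktop [617.  54.]
left +0.000
L wrist rim l/r [99. 61.] [151.  61.] necktop [104.  56.] side pan [521. 187.] side necktop [515. 154.]
R wrist rim l/r [270.  59.] [322.  58.] necktop [313.  52.] side pan [620.  94.] side necktop [617.  61.]
left +0.013
L wrist rim l/r [95. 60.] [148.  60.] necktop [98. 54.] side pan [520. 180.] side necktop [513. 147.]
R wrist rim l/r [268.  60.] [318.  59.] necktop [309.  54.] side pan [620. 100.] side necktop [618.  68.]
```

This matches the left pan 13 mm up and the right pan on its stop, so slug 2 on the right pan is the heavier. Picking it up again.

```bash
python3 -m handwheel '[[[0.0368,0.033,0],[0,0,0],0.5],[[0.0368,0.033,0],[0,0,0],0.5],[[0.0367,0.0328,0],[0,0,0],0.5],[[0,0,0.04],[0,0,0],0.5],[[0,0,0.04],[0,0,0],0.5],[[0,0,0],[0,0,0],0.5]]'; python3 -m handwheel '[[[0,0,0.04],[0,0,0],0.5],[[0,0,0.03],[0,0,0],0.5],[[0,0,0.018],[0,0,0],0.5],[[0,0,0.009],[0,0,0],0.5],[[0,0,0],[0,0,0],0.5]]'
```

```text
time: 19.25
tcp_pos: [0.5862, -0.0225, 0.1825]
tool_rot: [-0.001, 1.0, -0.001, -0.004]
contact_force: [-0.1, 0.1, 0.0]
opening: 0.0425
finger_force: 0.0
time: 19.75
tcp_pos: [0.5884, -0.0224, 0.0914]
tool_rot: [-0.0, 1.0, -0.001, 0.0]
contact_force: [0.8, -0.5, 1.3]
opening: 0.0429
finger_force: 0.0
```

```bash
python3 -m handwheel '[[[0,0,0],[0,0,0],0],[[0,0,0],[0,0,0],0],[[0,0,0],[0,0,0],0],[[0,0,0],[0,0,0],0]]' 25;  python3 -m handwheel '[[[0,0,-0.02],[0,0,0],0],[[0,0,-0.03],[0,0,0],0],[[0,0,-0.02],[0,0,0],0],[[0,0,0],[0,0,0],0],[[0,0,0],[0,0,0],0]]'
```

```text
time: 20.15
tcp_pos: [0.5889, -0.0225, 0.0922]
tool_rot: [0.0, 1.0, -0.001, 0.001]
contact_force: [0.2, 1.9, 8.2]
opening: 0.0141
finger_force: 25.8
time: 20.65
tcp_pos: [0.5881, -0.0225, 0.1605]
tool_rot: [-0.0, 1.0, -0.001, 0.0]
contact_force: [-0.2, -0.5, -3.0]
opening: 0.014
finger_force: 24.9
```

```bash
python3 -m handwheel '[[[-0.008,0.0424,0],[0,0,0],0],[[-0.008,0.0424,0],[0,0,0],0],[[-0.008,0.0424,0],[0,0,0],0],[[-0.008,0.0424,0],[0,0,0],0],[[-0.008,0.0424,0],[0,0,0],0],[[-0.008,0.0424,0],[0,0,0],0],[[-0.008,0.0424,0],[0,0,0],0],[[0,0,0],[0,0,0],0],[[0,0,0],[0,0,0],0]]'
python3 - <<'E'
from h import *
from workcell import status,get_image
o=status.get_obs();d=get_image("wrist");pickle.dump((o,d),open("pics/w6.pkl","wb"));M,e=wristpose(o,d)
g=cv2.cvtColor(d["image"],cv2.COLOR_RGB2GRAY);t=np.array(o["tcp_pos"]);print(t)
# bore: block top bright; slug body silhouette: print coarse intensity rows around
for n,p in(("hole",[.532,-.3193,.045]),("hole front",[.5488,-.3193,.045]),("slug shoulder front",t+[.016,0,-.0302+.032-0]),("slug lower front",t+[.016,0,-.0302+.006]),("slug lower L",t+[0,.016,-.0302+.006]),("slug lower R",t+[0,-.016,-.0302+.006])): print(n,proj(d,p,M,e).round(1))
c=int(proj(d,t,M,e)[0])
print("col",[(r,int(g[r,c])) for r in range(60,260,3)])
for r in(150,160,170,180): print(r,[int(v) for v in g[r,c-60:c+60:3]])
E
```

```text
time: 21.55
tcp_pos: [0.531, -0.3197, 0.159]
tool_rot: [-0.001, 1.0, -0.002, -0.001]
contact_force: [0.1, 1.3, -2.5]
opening: 0.0139
finger_force: 25.1
[ 0.53098464 -0.31968578  0.15901671]
hole [255.1 181. ]
hole front [255. 164.]
slug shoulder front [255.5 210.1]
slug lower front [255.5 195.7]
slug lower L [231.9 218.2]
slug lower R [279.2 218.1]
col [(60, 38), (63, 37), (66, 37), (69, 36), (72, 36), (75, 36), (78, 37), (81, 36), (84, 36), (87, 37), (90, 38), (93, 36), (96, 38), (99, 36), (102, 37), (105, 38), (108, 37), (111, 38), (114, 37), (117, 38), (120, 38), (123, 38), (126, 38), (129, 39), (132, 37), (135, 34), (138, 132), (141, 129), (144, 229), (147, 225), (150, 226), (153, 225), (156, 225), (159, 223), (162, 228), (165, 90), (168, 89), (171, 88), (174, 88), (177, 87), (180, 88), (183, 89), (186, 89), (189, 89), (192, 98), (195, 128), (198, 128), (201, 98), (204, 102), (207, 103), (210, 105), (213, 103), (216, 191), (219, 189), (222, 190), (225, 194), (228, 113), (231, 111), (234, 112), (237, 111), (240, 92), (243, 91), (246, 93), (249, 93), (252, 93), (255, 91), (258, 119)]
150 [38, 37, 38, 37, 37, 58, 233, 229, 227, 224, 223, 222, 223, 224, 226, 227, 227, 227, 227, 227, 226, 226, 226, 226, 225, 225, 226, 225, 225, 225, 225, 228, 75, 38, 39, 38, 37, 37, 37, 37]
160 [37, 38, 39, 39, 37, 35, 191, 223, 224, 223, 224, 223, 224, 224, 224, 224, 223, 223, 223, 222, 221, 222, 222, 222, 190, 224, 222, 221, 220, 221, 221, 223, 239, 34, 37, 38, 37, 38, 38, 37]
170 [38, 38, 37, 37, 38, 37, 28, 229, 220, 220, 220, 220, 220, 221, 221, 225, 98, 84, 85, 88, 88, 84, 88, 85, 80, 141, 225, 225, 225, 224, 224, 223, 227, 55, 38, 38, 39, 38, 39, 37]
180 [37, 37, 38, 38, 38, 38, 39, 48, 229, 225, 224, 222, 220, 221, 209, 95, 85, 86, 86, 85, 88, 90, 88, 88, 86, 87, 170, 224, 224, 222, 220, 218, 218, 147, 36, 37, 39, 37, 37, 37]
```

```bash
python3 - <<'E'
from h import *
from scipy.optimize import least_squares
o,d=pickle.load(open("pics/w6.pkl","rb"));M,e=wristpose(o,d);t=np.array(o["tcp_pos"])
g=cv2.cvtColor(d["image"],cv2.COLOR_RGB2GRAY)
print([(r,int(g[r,255])) for r in list(range(189,205))+list(range(211,218))+list(range(224,229))])
for r in(205,208,212,218): print(r,[int(v) for v in g[r,222:290]])
obs=[(191.5,.0,.013),(200,.006,.016),(214.5,.032,.016),(226.5,.032,.008)]
f=lambda p:[proj(d,[t[0]+p[0]+p[2]*z+r,t[1],t[2]+p[1]+z],M,e)[1]-v for v,z,r in obs]
s=least_squares(lambda p:f([p[0],p[1],0]),[0,-.03],x_scale=.01);print(s.x,s.fun)
s=least_squares(lambda p:f([p[0],-.0302,p[1]]),[0,0],x_scale=.01);print(s.x,s.fun)
E
```

```text
[(189, 89), (190, 88), (191, 85), (192, 98), (193, 128), (194, 130), (195, 128), (196, 107), (197, 115), (198, 128), (199, 133), (200, 101), (201, 98), (202, 100), (203, 102), (204, 102), (211, 105), (212, 104), (213, 103), (214, 129), (215, 189), (216, 191), (217, 188), (224, 191), (225, 194), (226, 196), (227, 169), (228, 113)]
205 [139, 233, 227, 224, 224, 224, 224, 225, 224, 224, 223, 223, 222, 222, 223, 226, 199, 117, 92, 96, 100, 102, 104, 106, 105, 105, 103, 103, 105, 105, 104, 103, 102, 102, 102, 103, 104, 104, 104, 104, 100, 97, 94, 94, 93, 91, 89, 90, 111, 131, 133, 131, 131, 131, 131, 131, 130, 128, 125, 149, 222, 224, 223, 222, 220, 220, 220, 220]
208 [48, 151, 224, 221, 218, 218, 218, 218, 218, 219, 219, 221, 225, 225, 152, 102, 98, 103, 102, 105, 105, 106, 108, 108, 108, 107, 105, 104, 105, 106, 106, 104, 105, 104, 104, 104, 105, 106, 106, 106, 102, 100, 97, 95, 96, 96, 93, 91, 88, 84, 100, 130, 134, 132, 131, 131, 131, 131, 131, 131, 129, 128, 143, 142, 140, 150, 224, 227]
212 [26, 76, 225, 226, 219, 218, 219, 219, 219, 223, 225, 138, 93, 97, 103, 105, 107, 106, 106, 107, 107, 109, 111, 112, 110, 109, 107, 107, 108, 107, 106, 106, 105, 104, 104, 104, 105, 106, 107, 107, 105, 103, 99, 96, 97, 98, 96, 94, 92, 90, 88, 86, 82, 89, 133, 137, 135, 136, 134, 133, 134, 135, 136, 134, 112, 108, 89, 85]
218 [38, 31, 39, 101, 145, 146, 129, 130, 132, 117, 98, 101, 106, 107, 108, 108, 108, 116, 150, 187, 193, 201, 201, 196, 191, 186, 187, 190, 190, 189, 188, 188, 188, 189, 190, 191, 193, 197, 198, 197, 196, 193, 190, 186, 189, 191, 170, 129, 96, 91, 89, 87, 88, 90, 88, 48, 26, 26, 25, 28, 26, 26, 28, 26, 27, 25, 27, 25]
[ 0.00743096 -0.00796898] [ 5.82250725 -4.22942845 -1.989836    0.83426393]
[ 0.00111415 -0.12133011] [ 4.05344267 -4.82516675  0.07700739  0.75267074]
```

```bash
python3 - <<'E'
from h import *
from scipy.optimize import least_squares
o,d=pickle.load(open("pics/w6.pkl","rb"));M,e=wristpose(o,d);t=np.array(o["tcp_pos"])
obs=[(199.7,.006,.016),(214.2,.032,.016),(227.3,.032,.008)]
f=lambda p:[proj(d,[t[0]+p[0]+p[2]*(z-.045)+r,t[1],t[2]+p[1]+z],M,e)[1]-v for v,z,r in obs]
s=least_squares(lambda p:f([p[0],p[1],0]),[0,-.03],x_scale=.01);print(s.x,s.fun)
s=least_squares(lambda p:f([p[0],-.0302,p[1]]),[0,0],x_scale=.01);print(s.x,s.fun)
for z in(-.0302,-.027,-.033): print(z,f([0,z,0]))
E
```

```text
[-0.00260465 -0.02997679] [-0.13765907  0.26047646 -0.14263186]
[-0.00260402  0.00450152] [-2.22641461e-09  2.06831644e-01 -2.12762057e-01]
-0.0302 [np.float64(-3.9707838052842135), np.float64(-4.093876805052787), np.float64(-4.393315586408761)]
-0.027 [np.float64(-2.4059275921878793), np.float64(-2.022565734104603), np.float64(-2.1158890776409294)]
-0.033 [np.float64(-5.2995974124670795), np.float64(-5.844897450635301), np.float64(-6.319516451477085)]
```

```bash
python3 -m handwheel '[[[0.0036,0.0004,0.02],[0,0,0],0],[[0,0,0.03],[0,0,0],0],[[0,0,0.02],[0,0,0],0],[[0,0,0],[0,0,0],0]]'; python3 -m handwheel '[[[0,0,0.004],[0,0,0],0],[[0,0,0.004],[0,0,0],0],[[0,0,0.004],[0,0,0],0],[[0,0,0],[0,0,0],0],[[0,0,0],[0,0,0],0]]'; python3 -m handwheel '[[[0,0,0.002],[0,0,0],0],[[0,0,0.002],[0,0,0],0],[[0,0,0],[0,0,0],0]]'
```

```text
time: 22.0
tcp_pos: [0.5345, -0.3173, 0.0875]
tool_rot: [-0.002, 1.0, 0.0, -0.002]
contact_force: [0.2, -0.3, -1.6]
opening: 0.0138
finger_force: 25.0
time: 22.5
tcp_pos: [0.5354, -0.3197, 0.079]
tool_rot: [0.0, 1.0, -0.001, 0.0]
contact_force: [-0.3, 0.5, -1.7]
opening: 0.0139
finger_force: 25.0
time: 22.8
tcp_pos: [0.5352, -0.3196, 0.0744]
tool_rot: [-0.0, 1.0, -0.001, -0.0]
contact_force: [-0.7, -0.4, -2.1]
opening: 0.0136
finger_force: 25.0
```

```bash
for i in 1; do python3 -m handwheel '[[[0,0,0.0015],[0,0,0],0],[[0,0,0.0015],[0,0,0],0],[[0,0,0],[0,0,0],0]]'; done; python3 -m handwheel '[[[0,0,0.0015],[0,0,0],0],[[0,0,0.0015],[0,0,0],0],[[0,0,0],[0,0,0],0]]'
```

```text
time: 23.1
tcp_pos: [0.5353, -0.3196, 0.0714]
tool_rot: [-0.0, 1.0, -0.001, -0.0]
contact_force: [-0.7, -0.0, -2.5]
opening: 0.0137
finger_force: 25.0
time: 23.4
tcp_pos: [0.5352, -0.3199, 0.0685]
tool_rot: [0.0, 1.0, -0.001, -0.0]
contact_force: [-1.2, -2.4, -2.2]
opening: 0.014
finger_force: 25.0
```

```bash
python3 -m handwheel '[[[0,0,0.001],[0,0,0],0],[[0,0,0.001],[0,0,0],0],[[0,0,0],[0,0,0],0]]'
```

```text
time: 23.7
tcp_pos: [0.5353, -0.3198, 0.0666]
tool_rot: [0.0, 1.0, -0.001, -0.0]
contact_force: [-1.9, -3.9, -1.8]
opening: 0.0138
finger_force: 25.1
```

```bash
python3 -m handwheel '[[[-0.0005,0.0008,0],[0,0,0],0],[[0,0,0],[0,0,0],0]]'; python3 -m handwheel '[[[0,0,0.001],[0,0,0],0],[[0,0,0.001],[0,0,0],0],[[0,0,0],[0,0,0],0]]'
```

```text
time: 23.9
tcp_pos: [0.5348, -0.3202, 0.0665]
tool_rot: [-0.0, 1.0, -0.001, -0.0]
contact_force: [-1.3, -0.4, -1.7]
opening: 0.0137
finger_force: 25.1
time: 24.2
tcp_pos: [0.5348, -0.3203, 0.0645]
tool_rot: [-0.0, 1.0, -0.001, -0.0]
contact_force: [0.0, -0.8, -2.4]
opening: 0.0135
finger_force: 25.1
```

```bash
python3 -m handwheel '[[[0,0,0.001],[0,0,0],0],[[0,0,0.001],[0,0,0],0],[[0,0,0],[0,0,0],0]]'; python3 -m handwheel '[[[0,0,0.001],[0,0,0],0],[[0,0,0.001],[0,0,0],0],[[0,0,0],[0,0,0],0]]'
```

```text
time: 24.5
tcp_pos: [0.5348, -0.3204, 0.0625]
tool_rot: [-0.0, 1.0, -0.001, -0.0]
contact_force: [-1.1, -1.1, -2.2]
opening: 0.0139
finger_force: 25.1
time: 24.8
tcp_pos: [0.5349, -0.3205, 0.0609]
tool_rot: [0.0, 1.0, -0.001, 0.0]
contact_force: [-1.8, -0.3, 2.5]
opening: 0.0142
finger_force: 25.6
```

Plate met at a slug height of about 31 mm. Home should be 7 to 10 mm lower.

```bash
python3 -m handwheel '[[[-0.0003,0,0.001],[0,0,0],0],[[0,0,0.001],[0,0,0],0],[[0,0,0],[0,0,0],0]]'; python3 -m handwheel '[[[0,0,0.001],[0,0,0],0],[[0,0,0.001],[0,0,0],0],[[0,0,0],[0,0,0],0]]'
```

```text
time: 25.1
tcp_pos: [0.5346, -0.3205, 0.0587]
tool_rot: [0.0, 1.0, -0.001, 0.0]
contact_force: [-0.2, -1.4, 2.8]
opening: 0.0137
finger_force: 25.5
time: 25.4
tcp_pos: [0.5345, -0.3204, 0.0565]
tool_rot: [-0.0, 1.0, -0.001, -0.0]
contact_force: [-0.5, -1.1, 1.4]
opening: 0.0139
finger_force: 25.4
```

```bash
python3 -m handwheel '[[[0,0,0.001],[0,0,0],0],[[0,0,0],[0,0,0],0]]'; python3 -m handwheel '[[[0,0,0.001],[0,0,0],0],[[0,0,0],[0,0,0],0]]'
```

```text
time: 25.6
tcp_pos: [0.5345, -0.3204, 0.0555]
tool_rot: [-0.0, 1.0, -0.001, -0.0]
contact_force: [0.6, -0.7, 1.3]
opening: 0.0142
finger_force: 25.5
time: 25.8
tcp_pos: [0.5345, -0.3204, 0.0545]
tool_rot: [-0.0, 1.0, -0.001, -0.0]
contact_force: [0.0, -0.2, 2.9]
opening: 0.0136
finger_force: 25.5
```

```bash
python3 -m handwheel '[[[0,0,0.0005],[0,0,0],0],[[0,0,0.0005],[0,0,0],0],[[0,0,0],[0,0,0],0]]'; python3 -m handwheel '[[[0,0,0.0005],[0,0,0],0],[[0,0,0],[0,0,0],0]]'
```

```text
time: 26.1
tcp_pos: [0.5345, -0.3204, 0.0536]
tool_rot: [-0.0, 1.0, -0.001, -0.0]
contact_force: [0.6, -0.5, 3.5]
opening: 0.014
finger_force: 25.5
time: 26.3
tcp_pos: [0.5345, -0.3204, 0.0531]
tool_rot: [-0.0, 1.0, -0.001, -0.0]
contact_force: [-0.2, 0.0, 2.1]
opening: 0.0139
finger_force: 25.5
```

```bash
python3 -m handwheel '[[[0,0,0.0005],[0,0,0],0],[[0,0,0],[0,0,0],0],[[0,0,0],[0,0,0],0]]'
```

```text
time: 26.6
tcp_pos: [0.5347, -0.3205, 0.053]
tool_rot: [0.0, 1.0, -0.001, 0.0]
contact_force: [-0.1, -0.0, 6.5]
opening: 0.0138
finger_force: 25.9
```

```bash
python3 -m handwheel '[[[0,0,0.0003],[0,0,0],0],[[0,0,0],[0,0,0],0],[[0,0,0],[0,0,0],0]]'
```

```text
time: 26.9
tcp_pos: [0.5347, -0.3205, 0.0529]
tool_rot: [0.0, 1.0, -0.001, 0.0]
contact_force: [-0.5, 0.3, 8.6]
opening: 0.0141
finger_force: 26.1
```

Stop reached: steep rise to about 11 N total, with travel of about 8 mm. Release and retreat.

```bash
python3 -m handwheel '[[[0,0,-0.0004],[0,0,0],0.5],[[0,0,0],[0,0,0],0.5],[[0,0,0],[0,0,0],0.5],[[0,0,0],[0,0,0],0.5],[[0,0,0],[0,0,0],0.5],[[0,0,-0.02],[0,0,0],0.5],[[0,0,-0.04],[0,0,0],0.5],[[0,0,-0.04],[0,0,0],0.5],[[0,0,0],[0,0,0],0.5],[[0,0,0],[0,0,0],0.5]]'
python3 - <<'E'
from h import *
from workcell import status,get_image
o=status.get_obs();d=get_image("wrist");pickle.dump((o,d),open("pics/w7.pkl","wb"));s=get_image("side");pickle.dump(s,open("pics/s7.pkl","wb"))
M,e=wristpose(o,d);g=cv2.cvtColor(d["image"],cv2.COLOR_RGB2GRAY);print(o["tcp_pos"],o["contact_force"])
x,y,z0=.532,-.3195,.0228
for n,p in(("neck top c",[x,y,z0+.066]),("front",[x+.008,y,z0+.066]),("back",[x-.008,y,z0+.066]),("L",[x,y+.008,z0+.066]),("R",[x,y-.008,z0+.066]),("shoulder front",[x+.016,y,z0+.032]),("sh L",[x,y+.016,z0+.032]),("sh R",[x,y-.016,z0+.032])): print(n,proj(d,p,M,e).round(1))
c=proj(d,[x,y,z0+.066],M,e).astype(int)
print([(r,int(g[r,c[0]])) for r in range(c[1]-50,c[1]+25,2)]);print(c[0]-30,g[c[1],c[0]-30:c[0]+30].tolist())
# slug1 on left pan, side view: old (up) vs new
s0=pickle.load(open("pics/s5.pkl","rb"))
for h,S in((.088,s0),(.062,s)):
    q=proj(S,[.585,.198,h+.066]).astype(int);G=cv2.cvtColor(S["image"],cv2.COLOR_RGB2GRAY)
    print(q);print(G[q[1]-10:q[1]+24:2,q[0]-14:q[0]+18:2])
E
```

```text
time: 27.9
tcp_pos: [0.5348, -0.3207, 0.1535]
tool_rot: [0.0, 1.0, -0.001, 0.001]
contact_force: [0.4, -0.6, -1.0]
opening: 0.0424
finger_force: 0.0
[ 0.53477884 -0.32066197  0.15345307] [ 0.36712026 -0.62478041 -0.96699277]
neck top c [253.9 202. ]
front [253.8 192.7]
back [253.9 211.2]
L [244.  202.1]
R [263.7 202. ]
shoulder front [253.9 172.9]
sh L [236.7 189.7]
sh R [271.2 189.7]
[(152, 222), (154, 226), (156, 224), (158, 224), (160, 223), (162, 223), (164, 222), (166, 220), (168, 229), (170, 109), (172, 104), (174, 190), (176, 188), (178, 187), (180, 190), (182, 122), (184, 110), (186, 113), (188, 112), (190, 111), (192, 115), (194, 197), (196, 194), (198, 192), (200, 191), (202, 192), (204, 189), (206, 188), (208, 188), (210, 191), (212, 223), (214, 221), (216, 138), (218, 130), (220, 133), (222, 134), (224, 43), (226, 25)]
223 [219, 220, 219, 218, 218, 219, 219, 220, 220, 220, 221, 220, 221, 221, 221, 221, 221, 222, 223, 224, 209, 176, 182, 191, 193, 191, 190, 192, 192, 190, 192, 193, 195, 194, 190, 189, 192, 193, 193, 192, 165, 129, 207, 220, 219, 218, 217, 218, 218, 218, 21
[... 1647 characters left out ...]
 150  42  39  38  38  71 149]
 [ 38  38  38  39  38  38  38 126 120 115  63  38  38  71 148 150]
 [ 38  38  38  37  38  37  38 124 121 116 117 165  98 147 147 148]
 [ 38  38  37  38  38  39 159 155 122 119 101 156 173 173 183 147]
 [ 38  38  38  37 102 148 190 178 122 119 107 119 118 184 166 193]
 [ 38  38  38  67 155 170 181 189 172 169 171 120 101 188 189 171]
 [ 38  38  38 166 147 191 148 167 180 173 158 115 103 155 188 190]
 [ 39  37  70 112 187 188 166 122 118 119 119 115 104 118 156 189]
 [ 37  37 146 144 188 188 188 120 117 119 119 114 108 117 119 189]
 [ 38  38 140 163 188 188 188 156 117 118 117 114 114 117 117 188]
 [ 39  38  88 112 187 189 189 188 168 117 116 113 119 170 189 183]]
```

The seated slug's neck and shoulder edges match the upright, on-axis, home prediction to within a pixel. Slug 1 still stands on the lowered left pan. Handing in.

```bash
python3 -c "
from workcell import r;print(r.job_done())"
```

```text
the job is handed in; nothing more can be done
None
```

I handed the job in at about 28 s: the heavier counterweight (the one at about (0.441, -0.142) at the start) is pressed home in the aluminium block, upright and let go, at about 11 N, and the lighter one stands on the left pan. No verdict came back.

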